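Snap the clasp plate into its housing

TASK

Lay the steel clasp plate into the mouth of the clasp housing on the case panel, grip bar up, feeling for the mouth if need be, and let go of it. Then take the wooden-handled pusher and press the plate straight down with it, firmly but gently (never more than 40 N), until it is fully home and both spring catches have snapped over it; do not press it in with the fingers. Put the pusher back upright in its stand and leave the other things on the bench where they are.

Things in the scene. Friction and masses are not known exactly. Their poses are not given: they have to be found in the camera images.
- plate: clasp plate, loose, about 90 g, bare steel: a flange 60 (x) x 34 (y) x 6 mm thick, its two ends bevelled 30 degrees from vertical (underside 53 mm long), with a grip bar on top, 30 (x) x 12 (y) mm, 19 mm high; 25 mm over all. Starts flat on the bench beside the panel, bar up. Origin: centre of its underside; x along its length, z up; half a turn about z makes no difference.
- panel: white case panel with dark rim, 200 (x) x 130 (y) x 8 mm, fixed; origin: centre of its underside, on the bench. On it a grey clasp housing, centred on its y but set up to 8 mm either way along its x and packed up 0 to 5 mm, not reported: see or feel it. Recess along x, 62.4 x 36.4 mm, 13 mm deep, floor 12 mm above the bench plus packing; flat-topped walls 7 mm thick. It does not shift.
- catch_a (a joint): travel of the sprung catch in the +x end wall of the recess, m: 0 = closed, up to 0.0075 = pushed back. 14 mm wide, ramp facing up at 30 degrees from vertical, flat underside 7 mm above the recess floor. A plate laid in the mouth rests on both ramps, underside 6 to 8 mm above the floor, some 5 mm below the wall tops; it pushes both catches back 4 mm going in and they close over its flange when it is home.
- catch_b (a joint): the same catch in the -x end wall. Pressing down from the mouth, the force climbs over 7 mm to a peak of some 10 to 22 N (by friction), the catches snap shut 1 mm above the rigid floor, then the force drops and rises steeply on the floor.
- pusher: hand pusher, loose, about 160 g, 110 mm tall, upright in its stand: flat round steel foot 26 mm across, 26 mm high; shank 18 mm across; brass collar 40 mm across from 45 to 51 mm; light wood handle 24 mm across up to 110 mm. Heights from its origin, the centre of the foot's underside; z up the handle. Held by the handle, fingertips just above the collar.
- stand: fixed wooden block 70 x 70 x 35 mm that holds the pusher: one round hole in the middle of its top, 31 mm across and 25 mm deep, so that the pusher's foot stands 10 mm above the bench. Origin: centre of its underside, z up.
- glue_jar: bystander: closed amber glass jar, 64 mm across, 85 mm high; origin centre of underside
- hammer: bystander: small hammer lying on the bench, origin under the middle of it, handle to its -x
- stud_cup: bystander: small clear cup, 60 mm across, 45 mm high; origin centre of underside
There are look-alikes about, which are no part of the job. Leave any blue or yellow look-alike of the plate alone. What is shaped like the stand but blue is not meant.

How it is judged:
By the outcome, as a careful person would: the job done as asked, in the order asked, and still so for the second after the job is handed in, with the robot touching nothing.
It also fails if it takes over 69 s, if anything falls off the work surface, if the arm or the gripper's body presses on something with over 40 N, if the wrist force passes 120 N, or if a joint passes its speed limit or range.

ROBOT

A 7-joint arm with a two-finger parallel gripper is mounted at the origin on the work surface. World frame = base frame: x ahead of the robot, y to its left, z up, the work surface at z = 0. Lengths are in m, angles in degrees, forces in N, time in s.
With the tool pointing down it reaches from about 0.425 to 0.875 m from the base axis. Payload 4.7 kg.
Tool frame: the origin (TCP) lies midway between the tips of the shut fingers; the grasp point (between the pads) lies 19 mm behind it; y points along the fingers, x is the direction in which the jaws open and shut, and the axes are right-handed (so a half turn about y gives the same grasp; the last joint's range is limited). The gripper opens to 87 mm and grips with 3 to 60 N. Pads are 19 mm wide; open, the fingers measure 117 mm over their backs; the gripper's body (75 mm by 190 mm) begins 51 mm behind the grasp point.
Start: joints at [-74.937, 18.392, -4.016, 83.108, 1.295, 78.541, -3.26], TCP at [0.16, 0.63, 0.223] pointing down, gripper open.
Joint ranges: [-163.93, 163.93], [-17.29, 119.83], [-79.2, 71.16], [3.27, 140.29], [-89.18, 269.18], [5.43, 117.66], [-154.24, 154.24]. Speed limits (degrees/s): [147.25, 147.25, 180, 180, 180, 180, 180].

INTERFACE

Orientations are given as [roll, pitch, yaw] about the fixed x, y, z axes, in that order (R = Rz(yaw) Ry(pitch) Rx(roll)).
In Python, from cell import env gives the robot as it stands.
- The arm moves only by the tool carry_out, never from a script. Its argument "targets" is a list of rows, each a list of 2 entries, a list of its own where there are three numbers: the shift along the tool's x, y, z in mm, then the turn, a rotation vector about the tool's x, y, z in degrees. A call has 1 to 12 rows; each row shifts and turns the commanded pose from where the row before left it, along the tool's axes as they then stand; what a row does not reach is not made up. A row lasts 1/10 s, in which the tool goes at most 50 mm and 8.59 degrees, less where a joint would pass 70% of its speed; a pose out of reach is approached as far as the arm can. A call with a gripper value outside its range is refused whole. "jaw" is the opening, from 0 (shut) to 1 (fully open), set as the call begins (left out, the last holds). The fingers move at their own pace and stop on an object; "squeeze" is the grip in N (left out, the last holds). Time passes only in rows, so rows that do not move let the fingers close. It gives the time, the measured TCP pose, the force and the opening at its end, in the units of the state.
- env.get_obs(): the state, without advancing time (a new reading comes with each control period).
- env.read_camera(name): name is "side" or "top"; returns the picture (480x640x3 uint8, red, green, blue); there is no depth.
- env.get_calibration(name): a dict with "fx", "fy", "cx", "cy" (pixels), "R" (3x3) and "t" (3): a world point X has camera coordinates R X + t. Camera axes: x right, y down, z forward; pixel columns grow to the right and rows downward; lengths in m; the calibration is good to about 2 mm. A picture is of the moment at which its call begins. get_calibration takes no time and is no camera call.
- env.sign_off(): hands the job in, once; it reports no verdict.
Trained networks look in the newest picture that a camera, given by its name, has taken for a name from the list of things; names that differ only in an ending like _2 or _b are one class to them, and where a whole thing is asked for, a point or a joint stands for the part that bears it (a point fixed in the world has none). Each returns a list of dicts, best first, with "p" (0 to 1); they miss things now and then, are a little off and sometimes report something else, mostly with a low value. They report only what shows in the picture. A call takes as long as a camera call. They do not tell look-alikes from the thing itself.
- env.outline_of(camera, label): "mask" (480x640 bool, what is visible of it) and "xy" ([column, row] in pixels, amid what is visible of it).
The state is a dict: "time_s": time; "qpos": joint angles; "joint_velocities": joint speeds; "effort": joint torques, N m; "tool_pos": TCP position; "tool_rot": TCP orientation; "force": force on the tool from outside, world axes, zero at the start; "wrist_torque": the same for the moment, N m; "grip_width": finger opening in m.
Only numpy, scipy, OpenCV 4.12 (cv2) and the standard library are available. Lean on these libraries where they do the work, as an engineer would, in place of code of your own. Each camera call takes 0.05 s, during which the arm holds its last target.

## Working session

There is one attempt and no reset: what is moved stays moved. The work goes in short steps, Python scripts to look and compute and a tool call to move; the robot and the scene stay as the last step left them, time stands still between calls to the robot, and variables do not carry over. Pictures are saved under pics/ and viewed, and the job is handed in when it is done.

Besides the shell and the picture viewer there is one more tool, called after "Request:" as name(argument=value, ...) on one line, values as JSON. carry_out: Moves the arm, as the interface text tells. Its arguments: {"type":"object","properties":{"targets":{"type":"array","items":{"type":"array"}},"jaw":{"type":"number"},"squeeze":{"type":"number"}},"required":["targets"]}

```bash
ls; mkdir -p pics
python3 - <<'E'
from cell import env
import cv2,numpy as np
o=env.get_obs();print(o)
for c in("side","top"):
    im=env.read_camera(c);cv2.imwrite(f"pics/{c}0.png",im[:,:,::-1])
    k=env.get_calibration(c);print(c,k['fx'],k['fy'],k['cx'],k['cy'],np.round(k['R'],3).tolist(),np.round(k['t'],3).tolist(),"cam at",-np.array(k['R']).T@np.array(k['t']))
E
```

```text
pics
{'time_s': 0.0, 'qpos': array([-74.93627934,  18.44214456,  -4.01603962,  83.17563763,
         1.29612779,  78.54336446,  -3.26107941]), 'joint_velocities': array([ 0.08346213, -0.03601239, -0.03863124,  0.01754052, -0.0221432 ,
        0.03531954, -0.01963219]), 'effort': array([ 4.14947754e-04, -4.91282988e+01, -4.03995272e-01, -3.12522161e+01,
       -6.41465862e-02,  4.35140566e-02,  1.51368263e-04]), 'tool_pos': array([0.15997368, 0.62940987, 0.22142022]), 'tool_rot': array([-90.00684929,   0.11583219,  75.74566647]), 'force': array([ 0.97844147,  1.13653782, -0.79014035]), 'wrist_torque': array([ 4.19335864e-02, -1.99379268e-02,  6.20314305e-05]), 'grip_width': 0.08701887828321832}
side 532.8947838604093 532.8947838604093 328.29654366581576 232.05233445922093 [[0.985, -0.171, 0.001], [-0.122, -0.705, -0.699], [0.12, 0.688, -0.716]] [-0.527, 0.116, 1.036] cam at [ 0.40904518 -0.72093695  0.82279299]
top 527.5712657751592 527.5712657751592 320.114628811453 240.9167485200059 [[0.013, -1.0, 0.006], [-0.997, -0.013, -0.079], [0.079, -0.005, -0.997]] [0.015, 0.554, 1.221] cam at [0.45608349 0.02744723 1.26056371]
```

View pics/side0.png

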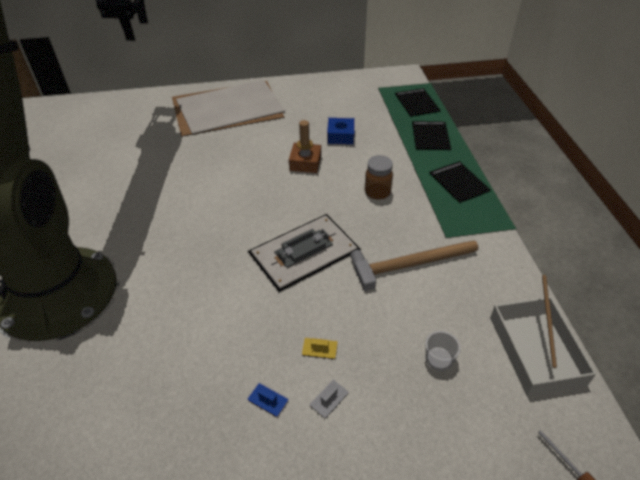

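View pics/top0.png

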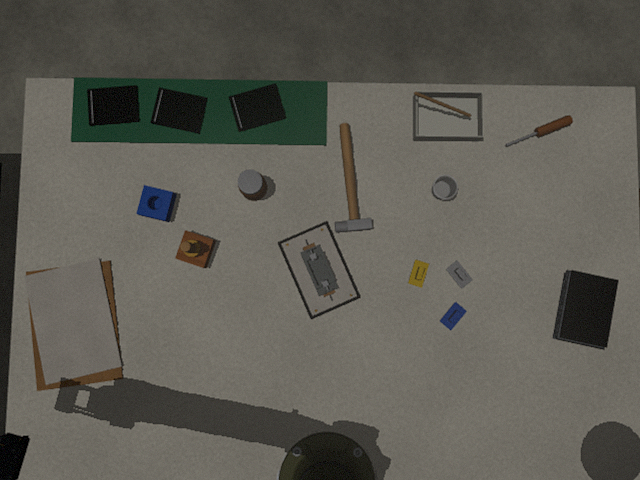

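Candidates: for the plate there is grey at top (459,273) / side (329,399), yellow at (418,273) / (320,348) and blue at (453,316) / (268,400), so I choose the grey steel one. For the stand there is the wooden one holding the pusher at top (196,249) / side (305,157) and a blue one at (157,203), so I choose the wooden one. Next I'll check crops and measure.

```bash
cat > h.py <<'E'
from cell import env
import cv2,numpy as np
K={c:env.get_calibration(c) for c in("side","top")}
def proj(c,X):
    k=K[c];X=np.atleast_2d(X);p=X@np.array(k['R']).T+np.array(k['t'])
    return np.c_[k['fx']*p[:,0]/p[:,2]+k['cx'],k['fy']*p[:,1]/p[:,2]+k['cy']]
def ray(c,uv):
    k=K[c];R=np.array(k['R']);d=R.T@np.array([(uv[0]-k['cx'])/k['fx'],(uv[1]-k['cy'])/k['fy'],1]);return -R.T@np.array(k['t']),d
def onz(c,uv,z):
    o,d=ray(c,uv);return o+d*(z-o[2])/d[2]
def tri(a,b):
    o1,d1=ray("side",a);o2,d2=ray("top",b)
    s=np.linalg.lstsq(np.c_[d1,-d2],o2-o1,rcond=None)[0]
    p,q=o1+s[0]*d1,o2+s[1]*d2;return (p+q)/2,np.linalg.norm(p-q)
def crop(c,im,x,y,w,h,f,name):
    cv2.imwrite(name,cv2.resize(im[y:y+h,x:x+w,::-1],None,fx=f,fy=f,interpolation=cv2.INTER_CUBIC))
E
python3 - <<'E'
from h import *
M={}
ims={c:cv2.imread(f"pics/{c}0.png")[:,:,::-1] for c in K}
for c in K:
    for l in("plate","panel","pusher","stand"):
        for i,r in enumerate(env.outline_of(c,l)[:3]):
            m=np.array(r['mask']);ys,xs=np.nonzero(m)
            rect=cv2.minAreaRect(np.c_[xs,ys].astype(np.float32)) if len(xs) else None
            print(c,l,round(r['p'],2),np.round(r['xy'],1),m.sum(),rect)
            M[f"{c}_{l}_{i}"]=m
np.savez("masks.npz",**M)
a=[]
def cr(c,x,y,w,h):
    return cv2.resize(ims[c][y:y+h,x:x+w,::-1],(400,300),interpolation=cv2.INTER_CUBIC)
a=np.vstack([np.hstack([cr("top",425,248,64,48),cr("side",295,370,64,48)]),np.hstack([cr("top",268,216,104,78+30-0),cr("side",244,210,120,90)])])
cv2.imwrite("pics/crops.png",a)
a=np.hstack([cr("top",156,220,80,60),cr("side",265,115,80,60)]);cv2.imwrite("pics/crops2.png",a)
E
```

```text
side plate 0.96 [267.2 400.9] 790 ((267.5875244140625, 399.4554748535156), (36.55169677734375, 22.987804412841797), 29.357755661010742)
side plate 0.86 [318.4 346.1] 640 ((319.4112854003906, 348.2542724609375), (34.176063537597656, 18.98670196533203), 6.709836483001709)
side plate 0.62 [328.  399.6] 737 ((328.950927734375, 398.3717041015625), (21.438899993896484, 35.506256103515625), 42.51044845581055)
side panel 0.69 [302.9 251.7] 4602 ((304.1255798339844, 250.74038696289062), (52.65176773071289, 101.58616638183594), 62.417972564697266)
side pusher 0.76 [301.7 140.4] 463 ((304.5, 138.5), (37.0, 15.0), 90.0)
side pusher 0.6 [304.2 161.2] 776 ((304.8044128417969, 158.44436645507812), (33.57273864746094, 29.226625442504883), 4.573921203613281)
side stand 0.81 [342.6 129.6] 709 ((341.0, 131.5), (27.0, 26.0), 90.0)
side stand 0.72 [303.2 158.4] 733 ((304.4513854980469, 158.4725799560547), (32.70914077758789, 28.264692306518555), 2.862405300140381)
top plate 0.86 [416.2 273.5] 377 ((418.37738037109375, 272.6792297363281), (14.834939002990723, 25.823781967163086), 15.94539737701416)
top plate 0.8 [458.  275.9] 335 ((459.19415283203125, 273.97650146484375), (24.947002410888672, 14.208946228027344), 49.398704528808594)
top plate 0.8 [450.8 317.6] 364 ((453.10687255859375, 315.28271484375), (14.974116325378418, 25.07430648803711), 40.23636245727539)
top panel 0.8 [320.6 268.2] 4689 ((318.4567565917969, 269.3067932128906), (84.79983520507812, 57.41877365112305), 67.0678939819336)
top pusher 0.71 [193.  247.7] 285 ((191.50001525878906, 247.50003051757812), (19.798988342285156, 16.970561981201172), 45.0)
top stand 0.68 [157.1 202.9] 1024 ((156.94117736816406, 202.73529052734375), (34.68259048461914, 30.55948829650879), 14.03624439239502)
top stand 0.55 [199.8 250.5] 733 ((195.36923217773438, 248.453857421875), (33.614830017089844, 30.896800994873047), 19.440034866333008)
```

View pics/crops.png

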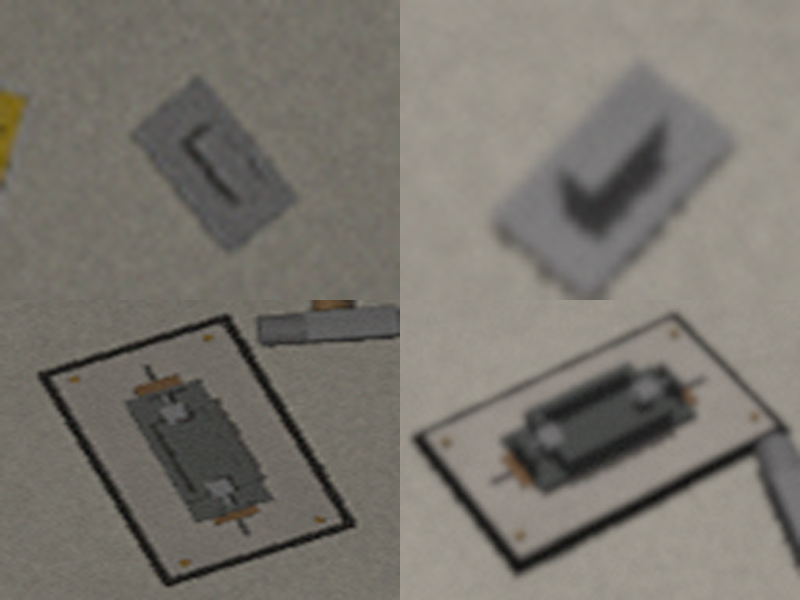

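View pics/crops2.png

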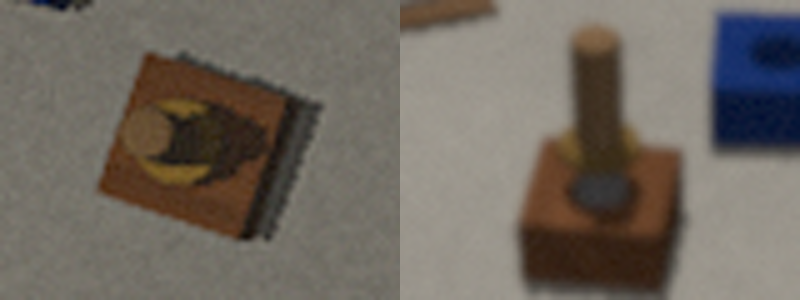

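Run:
```python
from h import *
ims={c:cv2.imread(f"pics/{c}0.png")[:,:,::-1] for c in K}
def g(name,c,x,y,w,h,f):
    im=cv2.resize(ims[c][y:y+h,x:x+w,::-1],None,fx=f,fy=f,interpolation=cv2.INTER_CUBIC)
    im=cv2.convertScaleAbs(im,alpha=1.5)
    for i in range(0,w,5):
        cv2.line(im,(int((i+.5)*f),0),(int((i+.5)*f),6),(0,0,255),1)
        if i%10==0: cv2.putText(im,str(x+i),(int((i+.5)*f)-8,16),0,.35,(0,0,255))
    for i in range(0,h,5):
        cv2.line(im,(0,int((i+.5)*f)),(6,int((i+.5)*f)),(0,0,255),1)
        if i%10==0: cv2.putText(im,str(y+i),(8,int((i+.5)*f)+4),0,.35,(0,0,255))
    cv2.imwrite(name,im)
g("pics/ht.png","top",285,232,70,72,8)
g("pics/hs.png","side",265,220,80,56,10)
```

```text
(no output)
```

View pics/ht.png

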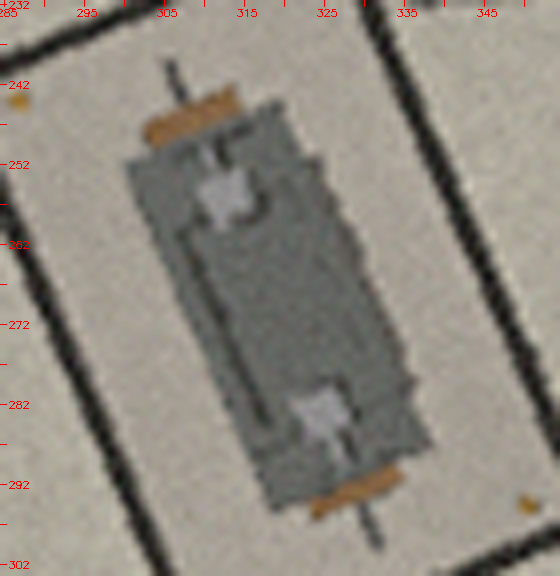

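View pics/hs.png

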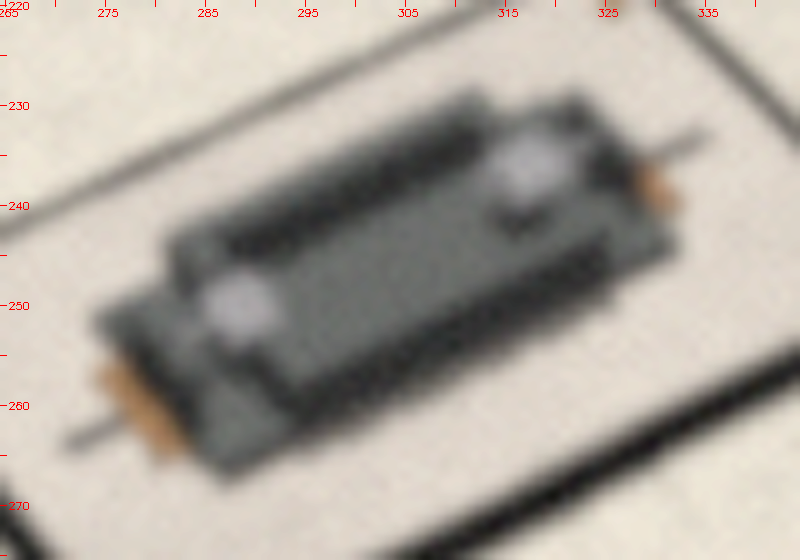

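```bash
cat > fit.py <<'E'
from h import *
from scipy.optimize import least_squares
def fitrect(L,W,T,S,z0=None,zS=None):
    # T,S: lists of px corners (or None) in order (+,+),(+,-),(-,-),(-,+); returns x,y,yaw,z, residuals
    C=np.array([[1,1],[1,-1],[-1,-1],[-1,1]])*[L/2,W/2]
    def f(p,full=False):
        z=z0 if z0 is not None else p[3]
        c,s=np.cos(p[2]),np.sin(p[2]);X=np.c_[C@np.array([[c,s],[-s,c]])+p[:2],np.full(4,z)]
        r=[]
        for cam,P in(("top",T),("side",S)):
            if P is None: continue
            q=proj(cam,X)
            for i in range(4):
                if P[i] is not None: r+=list(q[i]-P[i])
        return np.array(r)
    P=T if T is not None else S;cam="top" if T is not None else "side"
    A=[onz(cam,u,0.01)[:2] if u is not None else None for u in P]
    ok=[a for a in A if a is not None]
    yaw=np.arctan2(*((A[0]-A[3])[::-1]))
    p0=[*np.mean(ok,0),yaw]+([] if z0 is not None else [.02])
    r=least_squares(f,p0);return r.x,np.round(r.fun,2)
def show(n,o):
    x,r=o;print(n,"xy",np.round(x[:2]*1e3,1),"yaw",round(np.degrees(x[2]),2),"z" ,np.round(x[3:]*1e3,1),"res",r.tolist())
E
python3 - <<'E'
from fit import *
for c,u in(("top",(318,269)),("top",(459,273)),("top",(196,249))): print(u,onz(c,u,0.01))
# panel orient: +x toward? top image: up = +x world, left=+y
PT=[(278.9,242.6),(327.5,221.8),(359.8,296.6),(311.7,317.9)]
for u in PT: print(np.round(onz("top",u,.008)*1e3,1))
PS=[(248.5,251.1),(326.8,214.5),(358.9,249),(279.4,291.6)]
for u in PS: print(np.round(onz("side",u,.008)*1e3,1))
E
```

```text
(318, 269) [0.48790601 0.02580078 0.01      ]
(459, 273) [ 0.48274631 -0.30845967  0.01      ]
(196, 249) [0.53155447 0.31575041 0.01      ]
[549.5 119.7   8. ]
[600.9   4.6   8. ]
[424.1 -73.8   8. ]
[372.8  39.1   8. ]
[374.5  36.5   8. ]
[552.3 116.6   8. ]
[600.4   3.6   8. ]
[426.  -79.3   8. ]
```

Run:
```python
from fit import *
PT=[(278.4,242.1),(327,221.3),(359.3,296.1),(311.2,317.4)]
PS=[(326.3,214),(358.4,248.5),None,(248,250.6)]
for l,w in((.2,.13),):
  show("panel T",fitrect(l,w,PT,None,.008));show("panel S",fitrect(l,w,None,PS,.008));show("panel both",fitrect(l,w,PT,PS,.008))
HT=[(300.4,251.75),(319.5,244.25),(338.6,287.4),(319.1,295.25)]
HS=[(322.7,228.8),(332.3,244.2),(287.3,267),(274,251.3)]
for L in(.104,.108,.112): show(f"housing {L}",fitrect(L,.0504,HT,HS))
print("catches",[ (np.round(tri(s,t)[0]*1e3,1),tri(s,t)[1]) for s,t in(((288.3,249.8),(324.7-.5,282.6-.5)),((317.3,235.7),(312.7-.5,255.8-.5)))])
PLT=[(456.0,259.8),(445.8,268.8),(461.5,287.8),(472.2,279.5)]
for u in PLT: print(np.round(onz("top",u,.006)*1e3,1))
PLS=[(348.4,392.4),(333.2,379.1),(309.2,403.9),(324.9,417)]
for u in PLS: print(np.round(onz("side",u,.006)*1e3,1))
```

```text
panel T xy [488.1  23.6] yaw 24.22 z [] res [-1.26, -0.81, 0.2, -1.61, 1.72, 0.75, -0.67, 1.59]
panel S xy [486.8  21.1] yaw 24.18 z [] res [-0.27, -0.92, 2.58, 0.51, -2.32, -0.19]
panel both xy [487.5  22.8] yaw 24.22 z [] res [-0.92, -0.57, 0.54, -1.37, 2.06, 1.0, -0.33, 1.84, -0.1, -1.48, 2.75, -0.15, -2.02, -0.79]
housing 0.104 xy [487.8  21.9] yaw 23.05 z [13.9] res [1.06, 0.95, 1.67, 0.39, -0.66, -2.0, -0.96, -1.69, -4.08, 1.57, -0.73, 0.75, 0.69, -1.38, 1.75, -1.35]
housing 0.108 xy [487.9  22.1] yaw 23.28 z [13.5] res [0.58, 0.22, 1.14, -0.42, -0.37, -1.33, -0.63, -0.94, -3.36, 1.23, 0.08, 0.34, -0.03, -0.87, 0.95, -0.81]
housing 0.112 xy [488.   22.4] yaw 23.52 z [13.] res [0.08, -0.51, 0.6, -1.23, -0.09, -0.67, -0.31, -0.19, -2.64, 0.89, 0.89, -0.07, -0.75, -0.34, 0.16, -0.26]
catches [(array([456.1,  11. ,  24.5]), np.float64(0.0022095298088771233)), (array([519.2,  39.9,  24.9]), np.float64(0.0003671718711202485))]
[ 514.1 -302.6    6. ]
[ 492.4 -278.2    6. ]
[ 447.8 -315.2    6. ]
[ 467.8 -340.8    6. ]
[ 515.9 -306.6    6. ]
[ 495.4 -278.5    6. ]
[ 449.  -315.6    6. ]
[ 470.5 -341.9    6. ]
```

The crop confirms the grey plate: bare steel, bar up, centre near top px (459,274). The housing's light catches sit at top px (313,256) and (324.5,283), so its centre is near (318.7,269.5). Planning the first move now.

```bash
cat > plan.py <<'E'
import numpy as np,json,math
from cell import env
def cur():
    o=env.get_obs();p=o['tool_pos']*1e3;return [*p,o['tool_rot'][2]],o
def plan(start,wps,vmax=48,wmax=8,ramp=True):
    """wps: (x,y,z,yaw[,vmax]) in mm/deg; prints rows"""
    p=np.array(start,float);rows=[]
    for w in wps:
        t=np.array(w[:4],float);v=w[4] if len(w)>4 else vmax
        d=t-p;d[3]=(d[3]+180)%360-180
        n=max(1,math.ceil(np.linalg.norm(d[:3])/v),math.ceil(abs(d[3])/wmax))
        tgt0=p.copy()
        for i in range(n):
            g=tgt0+d*(i+1)/n;e=g-p
            c,s=np.cos(np.radians(p[3])),np.sin(np.radians(p[3]))
            r=[round(c*e[0]+s*e[1]),round(-e[2]),round(-s*e[0]+c*e[1])];ty=round(-e[3],1)
            rows.append([r,[0,ty,0]])
            p[0]+=c*r[0]-s*r[2];p[1]+=s*r[0]+c*r[2];p[2]-=r[1];p[3]-=ty
    for i in range(0,len(rows),12): print(json.dumps(rows[i:i+12]))
    print(len(rows),"rows; end",np.round(p,1))
    return rows
E
python3 - <<'E'
from plan import *
from fit import *
for u in((318.7,269.5),):
    for z in(.02,.025,.03): print(np.round(onz("top",u,z)*1e3,1))
PLT=[(456.0,259.8),(445.8,268.8),(461.5,287.8),(472.2,279.5)];PLS=[(348.4,392.4),(333.2,379.1),(309.2,403.9),None]
show("plT",fitrect(.06,.034,PLT,None,.006));show("plS",fitrect(.06,.034,None,PLS,.006))
plan([160,630,223,75.7],[(430,480,210,35),(560,180,200,0),(560,-120,200,-30),(500,-280,190,-50.3),(481.5,-310,130,-50.3)])
E
```

```text
[486.5  24.2  20. ]
[486.4  24.2  25. ]
[486.3  24.2  30. ]
plT xy [ 480.6 -309.2] yaw 39.58 z [] res [-10.69, 8.79, 10.44, -9.17, 10.96, -8.51, -10.68, 8.81]Traceback (most recent call last):
  File "<stdin>", line 6, in <module>
  File "fit.py", line 19, in fitrect
    yaw=np.arctan2(*((A[0]-A[3])[::-1]))
                      ~~~~^~~~~
TypeError: unsupported operand type(s) for -: 'float' and 'NoneType'
```

Run:
```python
from plan import *
plan([160,630,223,75.7],[(430,480,210,35),(560,180,200,0),(560,-120,200,-30),(500,-280,190,-50.8),(481.5,-310,130,-50.8)])
```

```text
[[[-11, 2, -43], [0, 5.8, 0]], [[-7, 2, -43], [0, 5.8, 0]], [[-3, 2, -44], [0, 5.8, 0]], [[3, 1, -44], [0, 5.9, 0]], [[6, 2, -44], [0, 5.8, 0]], [[11, 2, -43], [0, 5.8, 0]], [[15, 2, -41], [0, 5.8, 0]], [[-9, 1, -46], [0, 5.0, 0]], [[-6, 2, -46], [0, 5.0, 0]], [[-1, 1, -47], [0, 5.0, 0]], [[3, 2, -47], [0, 5.0, 0]], [[7, 1, -46], [0, 5.0, 0]]]
[[[11, 2, -45], [0, 5.0, 0]], [[15, 1, -45], [0, 5.0, 0]], [[0, 0, -43], [0, 4.3, 0]], [[3, 0, -42], [0, 4.3, 0]], [[6, 0, -43], [0, 4.3, 0]], [[10, 0, -42], [0, 4.2, 0]], [[12, 0, -40], [0, 4.3, 0]], [[16, 0, -40], [0, 4.3, 0]], [[18, 0, -39], [0, 4.3, 0]], [[7, 2, -42], [0, 5.2, 0]], [[11, 3, -41], [0, 5.2, 0]], [[15, 2, -41], [0, 5.2, 0]]]
[[[18, 3, -38], [0, 5.2, 0]], [[6, 30, -17], [0, -0.0, 0]], [[5, 30, -17], [0, -0.0, 0]]]
27 rows; end [ 480.9 -310.   130.   -50.8]
```

Request:
carry_out(targets=[[[-11, 2, -43], [0, 5.8, 0]], [[-7, 2, -43], [0, 5.8, 0]], [[-3, 2, -44], [0, 5.8, 0]], [[3, 1, -44], [0, 5.9, 0]], [[6, 2, -44], [0, 5.8, 0]], [[11, 2, -43], [0, 5.8, 0]], [[15, 2, -41], [0, 5.8, 0]], [[-9, 1, -46], [0, 5.0, 0]], [[-6, 2, -46], [0, 5.0, 0]], [[-1, 1, -47], [0, 5.0, 0]], [[3, 2, -47], [0, 5.0, 0]], [[7, 1, -46], [0, 5.0, 0]]], jaw=0.7)

```text
time_s: 1.7
tool_pos: [0.5239, 0.264, 0.2027]
tool_rot: [-90.0, -0.0, 9.8]
force: [0.9, 0.0, 0.0]
grip_width: 0.061
```

Request:
carry_out(targets=[[[11, 2, -45], [0, 5.0, 0]], [[15, 1, -45], [0, 5.0, 0]], [[0, 0, -43], [0, 4.3, 0]], [[3, 0, -42], [0, 4.3, 0]], [[6, 0, -43], [0, 4.3, 0]], [[10, 0, -42], [0, 4.2, 0]], [[12, 0, -40], [0, 4.3, 0]], [[16, 0, -40], [0, 4.3, 0]], [[18, 0, -39], [0, 4.3, 0]], [[7, 2, -42], [0, 5.2, 0]], [[11, 3, -41], [0, 5.2, 0]], [[15, 2, -41], [0, 5.2, 0]]])

```text
time_s: 2.9
tool_pos: [0.515, -0.2416, 0.1926]
tool_rot: [-90.0, -0.0, -45.7]
force: [1.1, -0.3, 0.3]
grip_width: 0.0607
```

Request:
carry_out(targets=[[[18, 3, -38], [0, 5.2, 0]], [[6, 30, -17], [0, 0, 0]], [[5, 30, -17], [0, 0, 0]], [[0, 0, 0], [0, 0, 0]]])

```text
time_s: 3.3
tool_pos: [0.4773, -0.3108, 0.1263]
tool_rot: [-90.2, 0.3, -51.0]
force: [-0.8, 0.7, -0.3]
grip_width: 0.061
```

Run:
```python
from plan import *
from h import *
p,o=cur();print(np.round(p,1),o['tool_rot'],o['time_s'],o['grip_width'],o['force'])
A=env.read_camera("side");B=env.read_camera("top")
a=cv2.resize(A[340:440,270:400,::-1],(400,308),interpolation=cv2.INTER_CUBIC);b=cv2.resize(B[220:320,400:530,::-1],(400,308),interpolation=cv2.INTER_CUBIC)
cv2.imwrite("pics/g1.png",np.hstack([a,b]))
```

```text
[ 477.3 -310.8  126.3  -51. ] [-90.24430852   0.3247262  -51.03735491] 3.3 0.06102637330078188 [-0.75763093  0.69004097 -0.29053834]
```

View pics/g1.png

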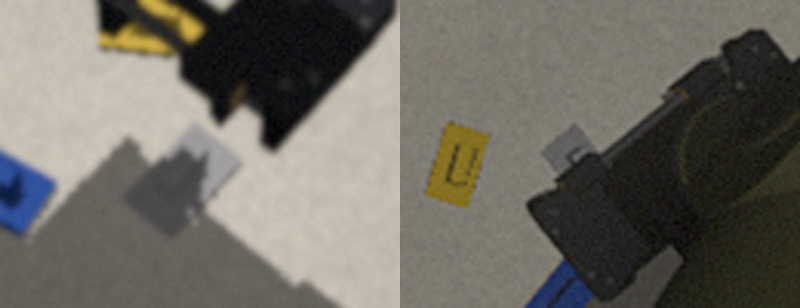

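Request:
carry_out(targets=[[[2, 45, 3], [0, 0, 0]], [[0, 40, 0], [0, 0, 0]], [[0, 15, 0], [0, 0, 0]], [[0, 0, 0], [0, 0, 0]], [[0, 0, 0], [0, 0, 0]]], jaw=0.5)

```text
time_s: 3.9
tool_pos: [0.4871, -0.3098, 0.0316]
tool_rot: [-89.9, -0.1, -50.7]
force: [0.7, -0.7, 1.1]
grip_width: 0.0439
```

Run:
```python
from plan import *
from h import *
p,o=cur();print(np.round(p,1),o['tool_rot'],o['time_s'],o['grip_width'],o['force'])
A=env.read_camera("side")
cv2.imwrite("pics/g2.png",cv2.resize(A[340:440,270:400,::-1],(780,600),interpolation=cv2.INTER_CUBIC))
```

```text
[ 487.1 -309.8   31.6  -50.7] [-89.91801282  -0.14858346 -50.70441564] 3.9 0.04392279174084785 [ 0.66092873 -0.65682206  1.0631646 ]
```

View pics/g2.png

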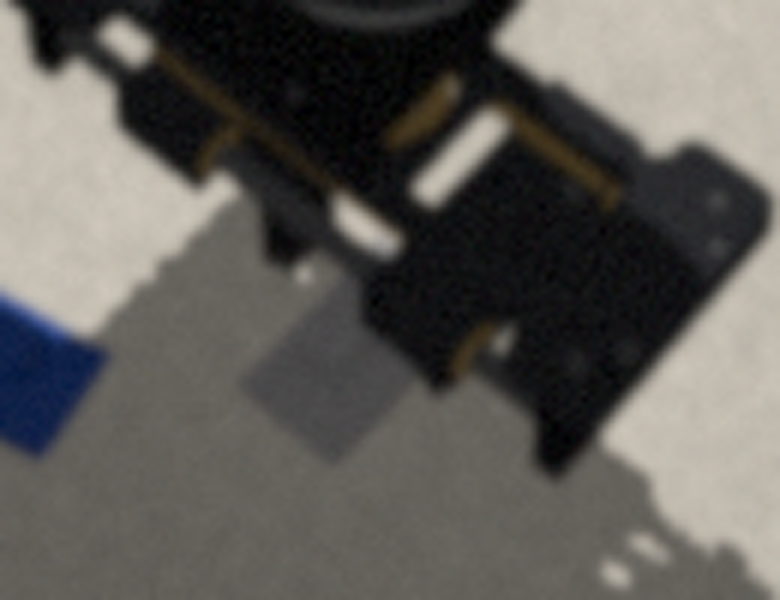

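Request:
carry_out(targets=[[[-2, 0, -3], [0, 0, 0]], [[0, 0, 0], [0, 0, 0]], [[0, 0, 0], [0, 0, 0]]])

```text
time_s: 4.25
tool_pos: [0.4821, -0.31, 0.0304]
tool_rot: [-89.9, -0.1, -50.8]
force: [-0.5, 0.7, 0.3]
grip_width: 0.0432
```

Request:
carry_out(targets=[[[0, 10, 0], [0, 0, 0]], [[0, 0, 0], [0, 0, 0]], [[0, 0, 0], [0, 0, 0]]])

```text
time_s: 4.55
tool_pos: [0.4813, -0.3094, 0.0189]
tool_rot: [-90.0, 0.1, -50.8]
force: [0.0, -0.1, 0.4]
grip_width: 0.0435
```

Request:
carry_out(targets=[[[0, 6, 0], [0, 0, 0]], [[0, 5, 0], [0, 0, 0]], [[0, 0, 0], [0, 0, 0]]])

```text
time_s: 4.85
tool_pos: [0.481, -0.3093, 0.0075]
tool_rot: [-90.0, 0.1, -50.8]
force: [-0.2, 0.7, -0.6]
grip_width: 0.0432
```

Request:
carry_out(targets=[[[0, 0, 0], [0, 0, 0]], [[0, 0, 0], [0, 0, 0]], [[0, 0, 0], [0, 0, 0]], [[0, 0, 0], [0, 0, 0]], [[0, 0, 0], [0, 0, 0]], [[0, 0, 0], [0, 0, 0]]], jaw=0, squeeze=30)

```text
time_s: 5.45
tool_pos: [0.4818, -0.3097, 0.0087]
tool_rot: [-90.0, -0.0, -50.7]
force: [-1.2, 0.1, 0.9]
grip_width: 0.0115
```

Run:
```python
from plan import *
plan([481.5,-309.7,9,-50.8],[(482,-308,60,-50.8,26),(484,-250,80,-52),(486.5,-20,80,-64),(486.5,24.2,58,-65.8,25)])
```

```text
[[[-1, -26, 1], [0, -0.0, 0]], [[0, -25, 0], [0, -0.0, 0]], [[-22, -10, 19], [0, 0.6, 0]], [[-22, -10, 19], [0, 0.6, 0]], [[-36, 0, 29], [0, 2.4, 0]], [[-37, 0, 27], [0, 2.4, 0]], [[-38, 0, 26], [0, 2.4, 0]], [[-39, 0, 24], [0, 2.4, 0]], [[-41, 0, 22], [0, 2.4, 0]], [[-20, 11, 10], [0, 0.9, 0]], [[-20, 11, 9], [0, 0.9, 0]]]
11 rows; end [486.   24.5  58.  -65.8]
```

Request:
carry_out(targets=[[[-1, -26, 1], [0, 0, 0]], [[0, -25, 0], [0, 0, 0]], [[-22, -10, 19], [0, 0.6, 0]], [[-22, -10, 19], [0, 0.6, 0]], [[-36, 0, 29], [0, 2.4, 0]], [[-37, 0, 27], [0, 2.4, 0]], [[-38, 0, 26], [0, 2.4, 0]], [[-39, 0, 24], [0, 2.4, 0]], [[-41, 0, 22], [0, 2.4, 0]], [[-20, 11, 10], [0, 0.9, 0]], [[-20, 11, 9], [0, 0.9, 0]], [[0, 0, 0], [0, 0, 0]]])

```text
time_s: 6.65
tool_pos: [0.4844, 0.0279, 0.0562]
tool_rot: [-90.1, 0.1, -65.4]
force: [-0.3, -0.6, -1.2]
grip_width: 0.0116
```

Request:
carry_out(targets=[[[0, 0, 0], [0, 0, 0]], [[0, 0, 0], [0, 0, 0]]])

```text
time_s: 6.85
tool_pos: [0.4863, 0.023, 0.0579]
tool_rot: [-90.0, -0.0, -65.9]
force: [-0.4, -0.4, -1.2]
grip_width: 0.0117
```

```bash
cat > look.py <<'E'
from plan import *
from h import *
import sys
def g(name,im,x,y,w,h,f,ov=None):
    a=cv2.resize(im[y:y+h,x:x+w,::-1],None,fx=f,fy=f,interpolation=cv2.INTER_CUBIC);a=cv2.convertScaleAbs(a,alpha=1.5)
    for i in range(0,w,5):
        cv2.line(a,(int((i+.5)*f),0),(int((i+.5)*f),6),(0,0,255),1)
        if i%10==0: cv2.putText(a,str(x+i),(int((i+.5)*f)-8,16),0,.35,(0,0,255))
    for i in range(0,h,5):
        cv2.line(a,(0,int((i+.5)*f)),(6,int((i+.5)*f)),(0,0,255),1)
        if i%10==0: cv2.putText(a,str(y+i),(8,int((i+.5)*f)+4),0,.35,(0,0,255))
    if ov is not None:
        for u in ov: cv2.circle(a,(int((u[0]-x+.5)*f),int((u[1]-y+.5)*f)),3,(255,0,255),1)
    cv2.imwrite(name,a)
E
python3 - <<'E'
from look import *
p,o=cur();print(np.round(p,1),o['tool_rot'],o['time_s'],o['grip_width'],o['force'])
A=env.read_camera("side");B=env.read_camera("top")
cv2.imwrite("pics/s3raw.png",A[:,:,::-1])
g("pics/s3.png",A,260,200,80,75,8);g("pics/t3.png",B,285,232,70,72,8)
E
```

```text
[486.3  23.   57.9 -65.9] [-8.99731521e+01 -3.45193684e-02 -6.58553732e+01] 6.85 0.011739928079994294 [-0.36895074 -0.37775556 -1.15742318]
```

View pics/s3.png

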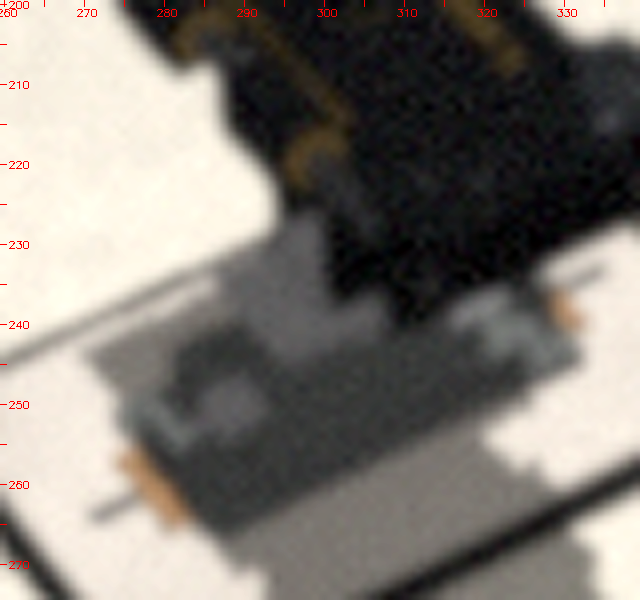

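View pics/t3.png

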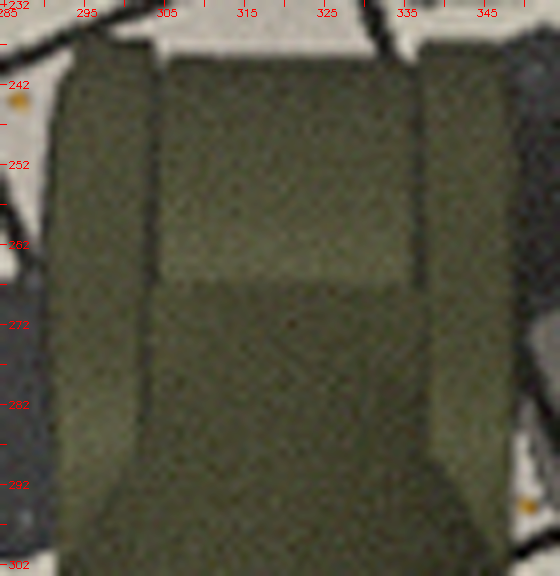

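Run:
```python
from look import *
A=cv2.imread("pics/s3raw.png")[:,:,::-1]
def pts(x,y,z,yaw):
    c,s=np.cos(np.radians(yaw)),np.sin(np.radians(yaw));R=np.array([[c,-s],[s,c]])
    L=[(sx*30,sy*17,z+6) for sx in(1,-1) for sy in(1,-1)]+[(sx*26.5,sy*17,z) for sx in(1,-1) for sy in(1,-1)]
    return np.array([[*(R@np.array(l[:2])+[x,y]),l[2]] for l in L])/1e3
P=proj("side",pts(486.3,23.6,49,24.15));print(np.round(P,1).tolist())
g("pics/s3b.png",A,270,215,60,45,13,P)
```

```text
[[310.3, 222.3], [319.4, 232.1], [285.1, 234.0], [293.9, 244.3], [308.9, 225.0], [318.0, 234.9], [286.7, 235.4], [295.6, 245.6]]
```

View pics/s3b.png

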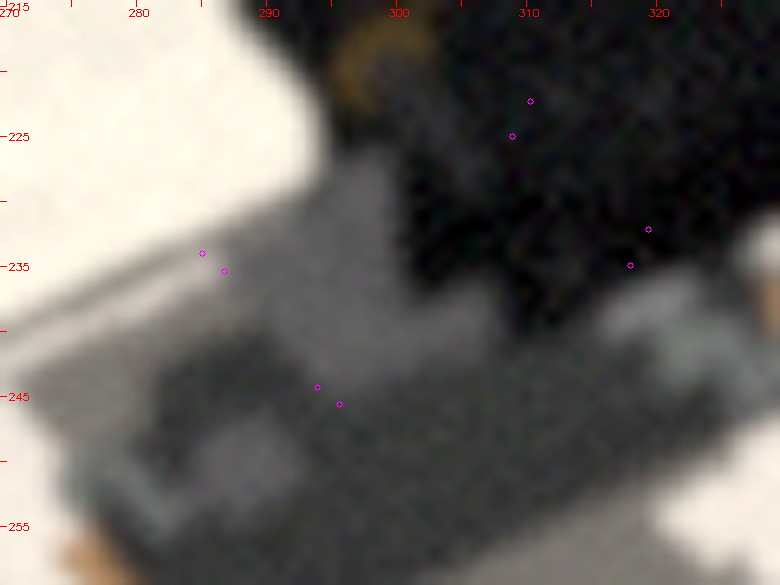

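Request:
carry_out(targets=[[[0, 8, 0], [0, 0, 0]], [[0, 8, 0], [0, 0, 0]], [[0, 2, 0], [0, 0, 0]], [[0, 0, 0], [0, 0, 0]], [[0, 0, 0], [0, 0, 0]]])

```text
time_s: 7.45
tool_pos: [0.4859, 0.0243, 0.0394]
tool_rot: [-90.0, -0.0, -65.8]
force: [0.4, -0.0, -0.3]
grip_width: 0.0117
```

Request:
carry_out(targets=[[[0, 2, 0], [0, 0, 0]], [[0, 0, 0], [0, 0, 0]]])

```text
time_s: 7.65
tool_pos: [0.4859, 0.0245, 0.0375]
tool_rot: [-90.0, 0.0, -65.7]
force: [-0.2, 0.1, -0.9]
grip_width: 0.0117
```

Request:
carry_out(targets=[[[0, 2, 0], [0, 0, 0]], [[0, 0, 0], [0, 0, 0]]])

```text
time_s: 7.85
tool_pos: [0.4858, 0.0245, 0.0354]
tool_rot: [-90.0, 0.0, -65.7]
force: [-0.3, -0.6, -1.4]
grip_width: 0.0115
```

Run:
```python
from look import *
p,o=cur();print(np.round(p,1),o['tool_rot'],o['time_s'],o['grip_width'],o['force'],o['wrist_torque'])
A=env.read_camera("side");cv2.imwrite("pics/s4raw.png",A[:,:,::-1]);g("pics/s4.png",A,262,215,80,60,9)
```

```text
[485.8  24.5  35.4 -65.7] [-9.00076202e+01  7.23240293e-03 -6.57497100e+01] 7.85 0.011549487145534425 [-0.30521099 -0.64502713 -1.42931144] [-0.08191319  0.14010267  0.02854261]
```

View pics/s4.png

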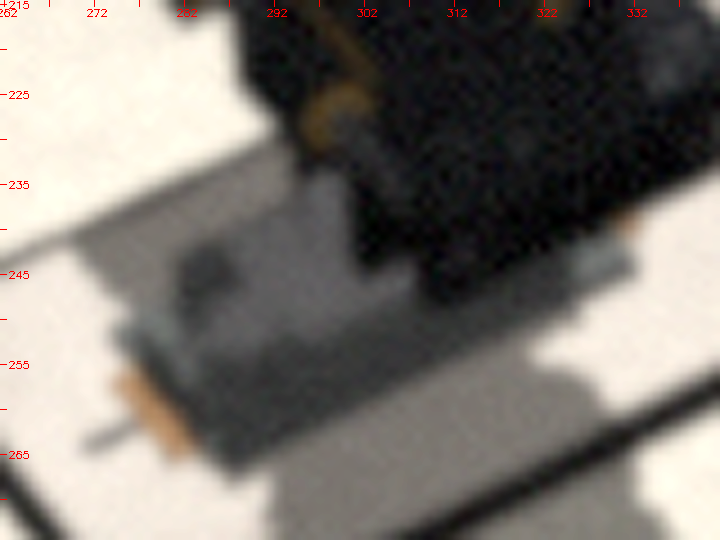

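Request:
carry_out(targets=[[[0, 2, 0], [0, 0, 0]], [[0, 0, 0], [0, 0, 0]]])

```text
time_s: 8.1
tool_pos: [0.4858, 0.0244, 0.0334]
tool_rot: [-90.0, 0.0, -65.8]
force: [0.2, -0.4, -1.2]
grip_width: 0.0117
```

Request:
carry_out(targets=[[[0, 1, 0], [0, 0, 0]], [[0, 0, 0], [0, 0, 0]]])

```text
time_s: 8.3
tool_pos: [0.4859, 0.0244, 0.0324]
tool_rot: [-90.0, 0.0, -65.8]
force: [0.2, 0.7, -0.3]
grip_width: 0.0117
```

Request:
carry_out(targets=[[[0, 1, 0], [0, 0, 0]], [[0, 0, 0], [0, 0, 0]]])

```text
time_s: 8.5
tool_pos: [0.4859, 0.0245, 0.0315]
tool_rot: [-90.0, 0.0, -65.8]
force: [0.1, -0.3, -0.6]
grip_width: 0.011
```

Request:
carry_out(targets=[[[0, 1, 0], [0, 0, 0]], [[0, 0, 0], [0, 0, 0]]])

```text
time_s: 8.7
tool_pos: [0.4862, 0.0245, 0.0306]
tool_rot: [-90.0, -0.0, -65.8]
force: [0.5, -0.1, -0.9]
grip_width: 0.0115
```

Request:
carry_out(targets=[[[0, 1, 0], [0, 0, 0]], [[0, 0, 0], [0, 0, 0]]])

```text
time_s: 8.9
tool_pos: [0.4866, 0.0246, 0.03]
tool_rot: [-89.9, -0.0, -65.8]
force: [0.3, 0.7, 1.9]
grip_width: 0.0114
```

Request:
carry_out(targets=[[[0, 1, 0], [0, 0, 0]], [[0, 0, 0], [0, 0, 0]]])

```text
time_s: 9.1
tool_pos: [0.4868, 0.0246, 0.0293]
tool_rot: [-89.9, 0.0, -65.8]
force: [-0.5, 0.9, 5.7]
grip_width: 0.0119
```

Request:
carry_out(targets=[[[0, 0, 1], [0, 0, 0]], [[0, 0, 0], [0, 0, 0]]])

```text
time_s: 9.3
tool_pos: [0.4872, 0.0248, 0.0292]
tool_rot: [-90.0, 0.0, -65.8]
force: [-1.7, 0.4, 6.7]
grip_width: 0.0119
```

Request:
carry_out(targets=[[[0, 0, 1], [0, 0, 0]], [[0, 0, 0], [0, 0, 0]]])

```text
time_s: 9.5
tool_pos: [0.4874, 0.025, 0.0289]
tool_rot: [-90.1, 0.0, -65.8]
force: [-2.0, -0.8, 6.1]
grip_width: 0.0118
```

Request:
carry_out(targets=[[[0, -1, -0.5], [0, 0, 0]], [[0, 0, 0], [0, 0, 0]]])

```text
time_s: 9.7
tool_pos: [0.4869, 0.0248, 0.0295]
tool_rot: [-90.0, 0.0, -65.8]
force: [-0.9, -1.0, 2.7]
grip_width: 0.0114
```

Request:
carry_out(targets=[[[0, 0, 0], [0, 0, 0]], [[0, 0, 0], [0, 0, 0]], [[0, 0, 0], [0, 0, 0]]], jaw=0.25)

```text
time_s: 10.0
tool_pos: [0.4873, 0.0252, 0.0295]
tool_rot: [-90.0, 0.0, -65.7]
force: [-0.2, 0.1, 0.2]
grip_width: 0.0207
```

Request:
carry_out(targets=[[[0, -10, 0], [0, 0, 0]], [[0, -20, 0], [0, 0, 0]], [[0, -40, 0], [0, 0, 0]], [[0, -45, 0], [0, 0, 0]], [[0, -30, 0], [0, 0, 0]]])

```text
time_s: 10.5
tool_pos: [0.4885, 0.0248, 0.1782]
tool_rot: [-89.8, -0.0, -65.8]
force: [0.9, 0.1, -0.1]
grip_width: 0.0217
```

Run:
```python
from look import *
p,o=cur();print(np.round(p,1),o['tool_rot'],o['time_s'],o['grip_width'],o['force'],o['wrist_torque'])
A=env.read_camera("side");cv2.imwrite("pics/s5raw.png",A[:,:,::-1]);g("pics/s5.png",A,262,215,80,60,9)
```

```text
[488.5  24.8 178.2 -65.8] [-8.97677989e+01 -2.11873673e-02 -6.57955966e+01] 10.5 0.0216517193916091 [ 0.92480673  0.1038516  -0.08641698] [-0.04090842  0.08621551 -0.05426073]
```

View pics/s5.png

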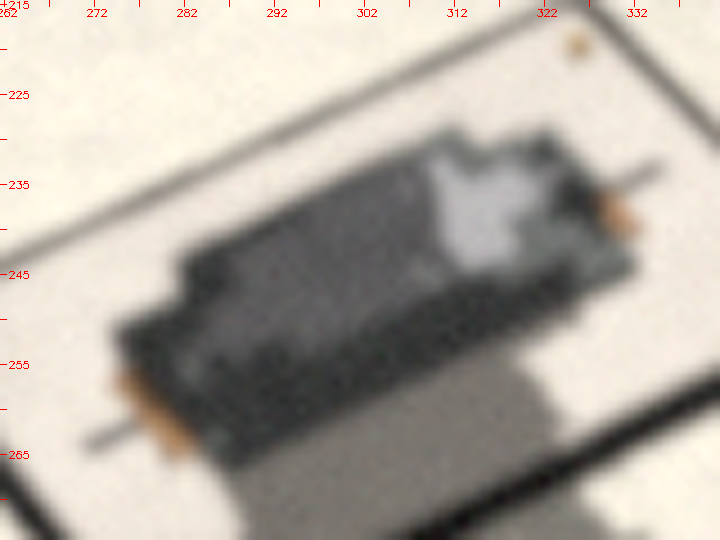

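Run:
```python
from look import *
from fit import fitrect,show
print("tip",tri((303.9,122.1),(184.9,245.5)))
print(onz("top",(184.9,245.5),.12),onz("side",(303.9,121.8),.12))
print("stand top",onz("top",(194.9,248.5),.035))
print("m",onz("top",(195.4,248.5),.03))
# side: stand top face centre, foot/hole
for u in((304.5,152),): print(onz("side",u,.035))
B=env.read_camera("top");A=env.read_camera("side")
g("pics/p_t.png",B,165,220,60,60,10);g("pics/p_s.png",A,280,112,50,60,10)
```

```text
tip (array([0.53245334, 0.31472058, 0.11950839]), np.float64(0.00046706790445090907))
[0.53218747 0.31461498 0.12      ] [0.53277041 0.31519236 0.12      ]
stand top [0.53117632 0.31257666 0.035     ]
m [0.53149797 0.31257456 0.03      ]
[0.53128653 0.31340135 0.035     ]
```

View pics/p_t.png

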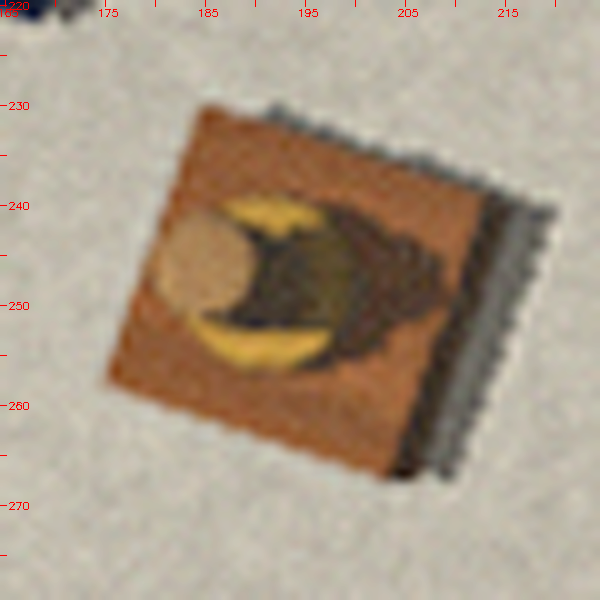

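View pics/p_s.png

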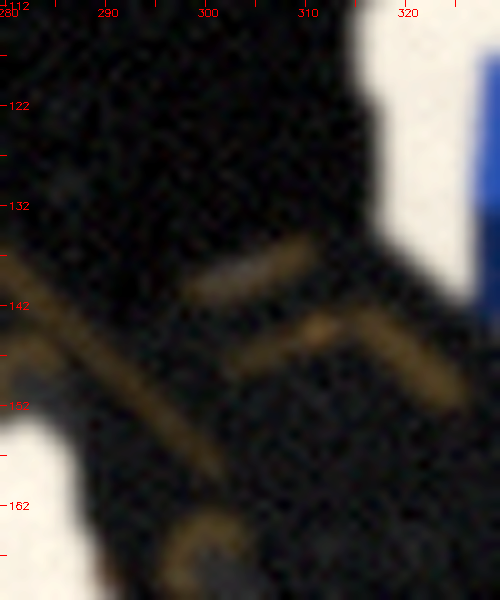

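Run:
```python
from plan import *
plan([487.3,25,174.5,-65.8],[(532,314.5,150,-40),])
```

```text
[[[-35, 4, 23], [0, -3.7, 0]], [[-34, 3, 25], [0, -3.7, 0]], [[-32, 4, 27], [0, -3.7, 0]], [[-30, 3, 29], [0, -3.6, 0]], [[-28, 4, 31], [0, -3.7, 0]], [[-26, 3, 33], [0, -3.7, 0]], [[-24, 4, 34], [0, -3.7, 0]]]
7 rows; end [532.1 314.6 149.5 -40. ]
```

Request:
carry_out(targets=[[[-35, 4, 23], [0, -3.7, 0]], [[-34, 3, 25], [0, -3.7, 0]], [[-32, 4, 27], [0, -3.7, 0]], [[-30, 3, 29], [0, -3.6, 0]], [[-28, 4, 31], [0, -3.7, 0]], [[-26, 3, 33], [0, -3.7, 0]], [[-24, 4, 34], [0, -3.7, 0]], [[0, 0, 0], [0, 0, 0]], [[0, 0, 0], [0, 0, 0]], [[0, 0, 0], [0, 0, 0]]], jaw=0.65)

```text
time_s: 11.65
tool_pos: [0.5318, 0.3128, 0.1487]
tool_rot: [-90.1, -0.0, -40.1]
force: [0.2, -0.9, -0.4]
grip_width: 0.0568
```

Run:
```python
from look import *
p,o=cur();print(np.round(p,1),o['tool_rot'],o['time_s'],o['grip_width'],o['force'],o['wrist_torque'])
A=env.read_camera("side");B=env.read_camera("top")
cv2.imwrite("pics/t6raw.png",B[:,:,::-1]);cv2.imwrite("pics/s6raw.png",A[:,:,::-1])
g("pics/s6.png",A,250,70,110,110,5);g("pics/t6.png",B,285,232,70,72,8)
```

```text
[531.8 312.8 148.7 -40.1] [-9.01262821e+01 -2.70089845e-02 -4.00781967e+01] 11.65 0.056812178452439285 [ 0.21503248 -0.8789904  -0.35466568] [-0.16212656  0.04892736  0.03048989]
```

View pics/s6.png

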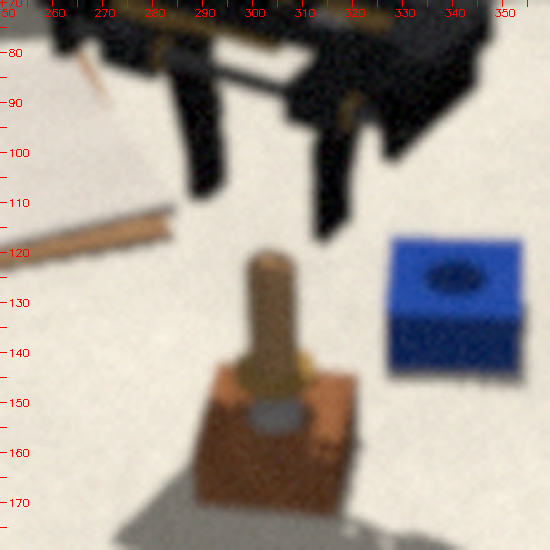

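View pics/t6.png

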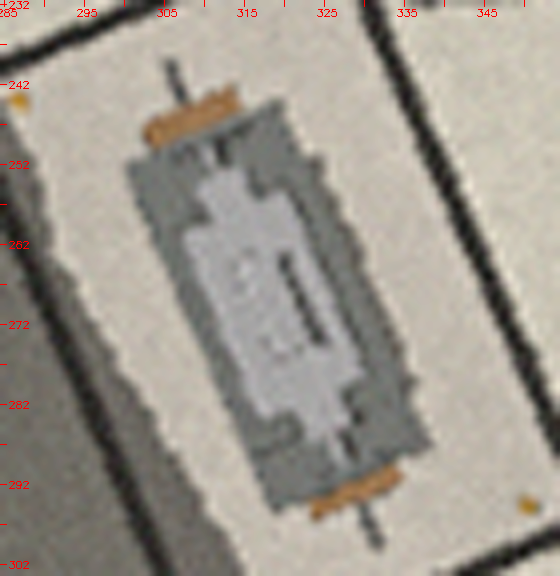

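Request:
carry_out(targets=[[[0, 20, 0], [0, 0, 0]], [[0, 30, 0], [0, 0, 0]], [[0, 20, 0], [0, 0, 0]], [[0, 10, 0], [0, 0, 0]], [[0, 4, 0], [0, 0, 0]], [[0, 0, 0], [0, 0, 0]], [[0, 0, 0], [0, 0, 0]]])

```text
time_s: 12.45
tool_pos: [0.5327, 0.315, 0.0669]
tool_rot: [-89.9, -0.0, -40.0]
force: [0.3, -0.1, -0.4]
grip_width: 0.0564
```

Run:
```python
from look import *
p,o=cur();print(np.round(p,1),o['tool_rot'],o['time_s'],o['grip_width'],o['force'],o['wrist_torque'])
A=env.read_camera("side")
g("pics/s7.png",A,250,70,110,110,5)
```

```text
[532.7 315.   66.9 -40. ] [-8.98799226e+01 -2.89612827e-02 -3.99771732e+01] 12.45 0.05644023277899241 [ 0.29486295 -0.09961065 -0.35540721] [-0.14188268  0.10082257  0.04815745]
```

View pics/s7.png

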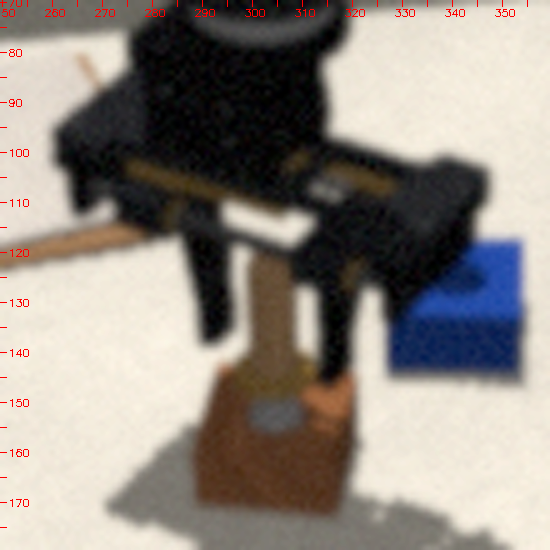

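Request:
carry_out(targets=[[[0, 1, 0], [0, 0, 0]], [[0, 0, 0], [0, 0, 0]], [[0, 0, 0], [0, 0, 0]], [[0, 0, 0], [0, 0, 0]], [[0, 0, 0], [0, 0, 0]], [[0, 0, 0], [0, 0, 0]]], jaw=0, squeeze=50)

```text
time_s: 13.1
tool_pos: [0.5318, 0.3148, 0.0646]
tool_rot: [-90.0, 0.0, -40.0]
force: [0.0, 0.7, 0.7]
grip_width: 0.0231
```

Request:
carry_out(targets=[[[0, 0, 0], [0, 0, 0]], [[0, 0, 0], [0, 0, 0]]])

```text
time_s: 13.3
tool_pos: [0.5318, 0.3148, 0.0646]
tool_rot: [-90.0, 0.0, -40.0]
force: [-0.5, -0.2, -0.3]
grip_width: 0.0232
```

Run:
```python
from plan import *
plan([532.1,314.6,64.5,-40],[(532.1,314.6,70,-40),(532.1,314.6,90,-40),(532.1,314.6,145,-40,30),(525,290,150,-42,26),(490,45,150,-64,45),(487,25,140,-66),(487,25,112,-66,15)])
```

```text
[[[0, -6, 0], [0, -0.0, 0]], [[0, -20, 0], [0, -0.0, 0]], [[0, -27, 0], [0, -0.0, 0]], [[0, -28, 0], [0, -0.0, 0]], [[10, -4, -23], [0, 2.0, 0]], [[23, 0, -34], [0, 3.7, 0]], [[25, 0, -33], [0, 3.6, 0]], [[28, 0, -31], [0, 3.7, 0]], [[29, 0, -29], [0, 3.7, 0]], [[31, 0, -28], [0, 3.6, 0]], [[32, 0, -25], [0, 3.7, 0]], [[17, 10, -12], [0, 2.0, 0]]]
[[[0, 14, 0], [0, -0.0, 0]], [[0, 14, 0], [0, -0.0, 0]]]
14 rows; end [486.6  24.9 111.5 -66. ]
```

Request:
carry_out(targets=[[[0, -6, 0], [0, 0, 0]], [[0, -20, 0], [0, 0, 0]], [[0, -27, 0], [0, 0, 0]], [[0, -28, 0], [0, 0, 0]], [[10, -4, -23], [0, 2.0, 0]], [[23, 0, -34], [0, 3.7, 0]], [[25, 0, -33], [0, 3.6, 0]], [[28, 0, -31], [0, 3.7, 0]], [[29, 0, -29], [0, 3.7, 0]], [[31, 0, -28], [0, 3.6, 0]], [[32, 0, -25], [0, 3.7, 0]], [[17, 10, -12], [0, 2.0, 0]]])

```text
time_s: 14.5
tool_pos: [0.487, 0.0211, 0.1408]
tool_rot: [-89.8, -0.0, -66.3]
force: [0.7, 0.3, -0.5]
grip_width: 0.0231
```

Request:
carry_out(targets=[[[0, 14, 0], [0, 0, 0]], [[0, 0, 0], [0, 0, 0]], [[0, 14, 0], [0, 0, 0]], [[0, 0, 0], [0, 0, 0]], [[0, 0, 0], [0, 0, 0]]])

```text
time_s: 15.0
tool_pos: [0.4864, 0.0259, 0.111]
tool_rot: [-90.1, -0.0, -65.8]
force: [0.8, -0.4, -1.6]
grip_width: 0.0233
```

Run:
```python
from look import *
p,o=cur();print(np.round(p,1),o['tool_rot'],o['time_s'],o['grip_width'],o['force'],o['wrist_torque'])
A=env.read_camera("side");cv2.imwrite("pics/s8raw.png",A[:,:,::-1])
g("pics/s8.png",A,250,170,100,110,5)
```

```text
[486.4  25.9 111.  -65.8] [-9.00735086e+01 -1.51201122e-02 -6.58453648e+01] 15.0 0.02328328076804819 [ 0.77844294 -0.42124501 -1.55310838] [-0.1307023   0.11098916  0.01157278]
```

View pics/s8.png

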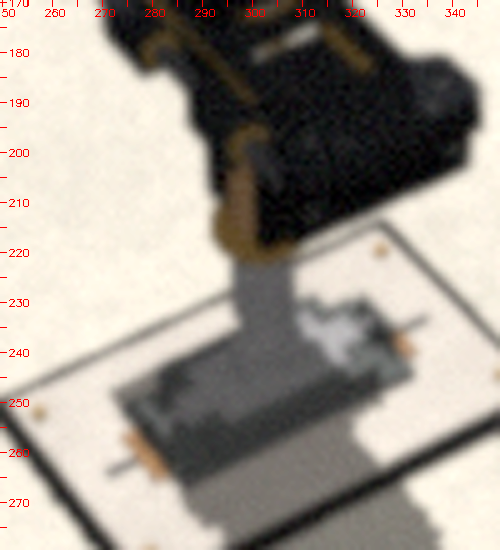

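Request:
carry_out(targets=[[[0, 5, 0], [0, 0, 0]], [[0, 3, 0], [0, 0, 0]], [[0, 0, 0], [0, 0, 0]], [[0, 0, 0], [0, 0, 0]]])

```text
time_s: 15.45
tool_pos: [0.4866, 0.025, 0.1035]
tool_rot: [-90.0, 0.0, -66.0]
force: [0.0, 0.1, -1.0]
grip_width: 0.0227
```

Request:
carry_out(targets=[[[0, 1, 0], [0, 0, 0]], [[0, 0, 0], [0, 0, 0]]])

```text
time_s: 15.65
tool_pos: [0.4866, 0.025, 0.1026]
tool_rot: [-90.0, 0.0, -66.0]
force: [1.0, -0.3, -1.0]
grip_width: 0.0231
```

Request:
carry_out(targets=[[[0, 1, 0], [0, 0, 0]], [[0, 0, 0], [0, 0, 0]]])

```text
time_s: 15.85
tool_pos: [0.4866, 0.025, 0.1015]
tool_rot: [-90.0, 0.0, -66.0]
force: [0.8, 0.3, -0.7]
grip_width: 0.0232
```

Request:
carry_out(targets=[[[0, 1, 0], [0, 0, 0]], [[0, 0, 0], [0, 0, 0]]])

```text
time_s: 16.05
tool_pos: [0.4866, 0.025, 0.1005]
tool_rot: [-90.0, 0.0, -66.0]
force: [0.1, -0.1, -1.3]
grip_width: 0.0233
```

Request:
carry_out(targets=[[[0, 1, 0], [0, 0, 0]], [[0, 0, 0], [0, 0, 0]]])

```text
time_s: 16.25
tool_pos: [0.4871, 0.0251, 0.1001]
tool_rot: [-89.9, 0.0, -66.0]
force: [-0.5, 0.2, 3.6]
grip_width: 0.0232
```

Request:
carry_out(targets=[[[0, 1, 0], [0, 0, 0]], [[0, 0, 0], [0, 0, 0]]])

```text
time_s: 16.45
tool_pos: [0.4873, 0.0251, 0.0995]
tool_rot: [-89.9, 0.0, -66.0]
force: [-1.9, -0.1, 6.6]
grip_width: 0.0232
```

Request:
carry_out(targets=[[[0, 1, 0], [0, 0, 0]], [[0, 0, 0], [0, 0, 0]]])

```text
time_s: 16.65
tool_pos: [0.4876, 0.0252, 0.0988]
tool_rot: [-89.9, 0.0, -66.0]
force: [-1.8, -0.9, 8.5]
grip_width: 0.0231
```

Request:
carry_out(targets=[[[0, 1, 0], [0, 0, 0]], [[0, 0, 0], [0, 0, 0]]])

```text
time_s: 16.85
tool_pos: [0.4878, 0.0252, 0.0981]
tool_rot: [-89.9, 0.0, -66.0]
force: [-2.2, -0.7, 10.3]
grip_width: 0.023
```

Request:
carry_out(targets=[[[0, 1, 0], [0, 0, 0]], [[0, 0, 0], [0, 0, 0]]])

```text
time_s: 17.05
tool_pos: [0.4879, 0.0252, 0.0974]
tool_rot: [-89.9, 0.0, -66.0]
force: [-3.5, 0.3, 12.9]
grip_width: 0.0233
```

Request:
carry_out(targets=[[[0, 1, 0], [0, 0, 0]], [[0, 0, 0], [0, 0, 0]]])

```text
time_s: 17.25
tool_pos: [0.4881, 0.0251, 0.0967]
tool_rot: [-89.8, 0.0, -66.0]
force: [-3.2, 1.1, 13.7]
grip_width: 0.0233
```

Request:
carry_out(targets=[[[0, 1, 0], [0, 0, 0]], [[0, 0, 0], [0, 0, 0]]])

```text
time_s: 17.45
tool_pos: [0.4882, 0.0251, 0.096]
tool_rot: [-89.8, 0.0, -66.0]
force: [-3.1, -1.2, 15.9]
grip_width: 0.0231
```

Request:
carry_out(targets=[[[0, 1, 0], [0, 0, 0]], [[0, 0, 0], [0, 0, 0]]])

```text
time_s: 17.65
tool_pos: [0.4883, 0.0251, 0.0952]
tool_rot: [-89.8, 0.0, -66.0]
force: [-3.9, -1.2, 16.8]
grip_width: 0.023
```

Request:
carry_out(targets=[[[0, 1, -0.5], [0, 0, 0]], [[0, 0, 0], [0, 0, 0]]])

```text
time_s: 17.85
tool_pos: [0.4879, 0.0248, 0.0938]
tool_rot: [-89.8, -0.0, -66.0]
force: [-0.5, 0.1, 10.0]
grip_width: 0.0231
```

Request:
carry_out(targets=[[[0, 1, -0.5], [0, 0, 0]], [[0, 0, 0], [0, 0, 0]]])

```text
time_s: 18.05
tool_pos: [0.488, 0.0248, 0.0929]
tool_rot: [-89.7, -0.0, -66.0]
force: [-1.3, -0.7, 12.8]
grip_width: 0.0233
```

Request:
carry_out(targets=[[[0, 1, 0], [0, 0, 0]], [[0, 0, 0], [0, 0, 0]]])

```text
time_s: 18.25
tool_pos: [0.4883, 0.0248, 0.0929]
tool_rot: [-89.7, -0.0, -66.0]
force: [-3.5, -0.5, 20.1]
grip_width: 0.023
```

Request:
carry_out(targets=[[[0, 1, -0.5], [0, 0, 0]], [[0, 0, 0], [0, 0, 0]]])

```text
time_s: 18.45
tool_pos: [0.4884, 0.0248, 0.0928]
tool_rot: [-89.7, 0.0, -66.0]
force: [-4.5, -1.0, 25.8]
grip_width: 0.0233
```

Request:
carry_out(targets=[[[0, -6, 0], [0, 0, 0]], [[0, -10, 0], [0, 0, 0]], [[0, -25, 0], [0, 0, 0]], [[0, -35, 0], [0, 0, 0]], [[0, 0, 0], [0, 0, 0]]])

```text
time_s: 18.95
tool_pos: [0.4881, 0.0246, 0.1686]
tool_rot: [-89.6, -0.0, -66.0]
force: [1.8, 0.7, -1.8]
grip_width: 0.0231
```

Run:
```python
from look import *
p,o=cur();print(np.round(p,1),o['tool_rot'],o['time_s'],o['grip_width'],o['force'],o['wrist_torque'])
A=env.read_camera("side");cv2.imwrite("pics/s9raw.png",A[:,:,::-1])
g("pics/s9.png",A,262,200,80,75,9)
plan([*p],[(490,45,p[2],-64),(528,305,p[2],-41),(532.1,314.6,p[2]-5,-40)])
```

```text
[488.1  24.6 168.6 -66. ] [-8.95683358e+01 -4.96567832e-02 -6.59597011e+01] 18.95 0.023128098987681128 [ 1.84346806  0.65028433 -1.84063509] [-0.07630128  0.04668309 -0.01037625]
[[[-18, 0, 10], [0, -2.0, 0]], [[-36, 0, 25], [0, -3.8, 0]], [[-35, 0, 27], [0, -3.9, 0]], [[-32, 0, 29], [0, -3.8, 0]], [[-31, 0, 32], [0, -3.8, 0]], [[-28, 0, 33], [0, -3.8, 0]], [[-26, 0, 35], [0, -3.9, 0]], [[-3, 5, 10], [0, -1.0, 0]]]
8 rows; end [532.2 314.5 163.6 -40. ]
```

View pics/s9.png

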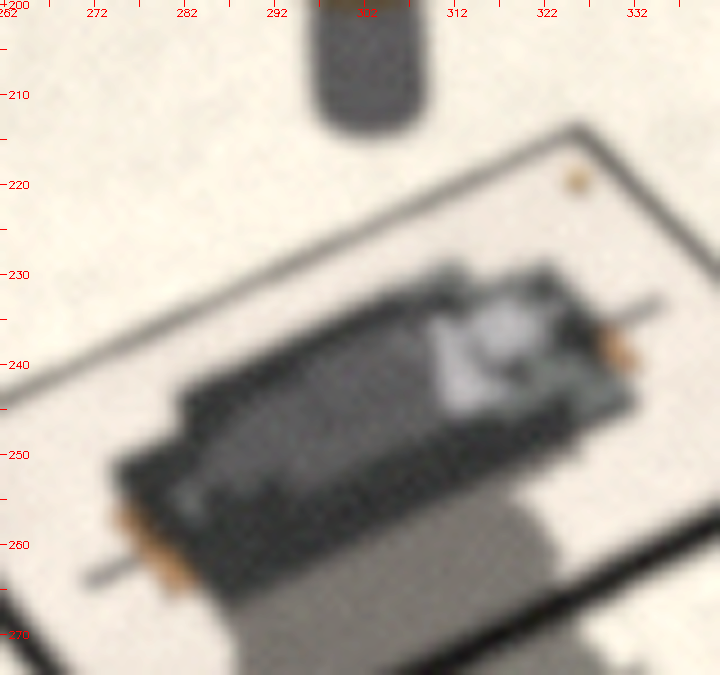

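Run:
```python
from plan import *
plan([485.2,24.3,164.5,-66],[(490,45,160,-64),(528,305,130,-41),(532.1,314.6,120,-40)])
```

```text
[[[-17, 4, 13], [0, -2.0, 0]], [[-36, 5, 25], [0, -3.8, 0]], [[-35, 5, 27], [0, -3.9, 0]], [[-32, 5, 29], [0, -3.8, 0]], [[-31, 5, 31], [0, -3.8, 0]], [[-28, 5, 34], [0, -3.9, 0]], [[-26, 6, 35], [0, -3.8, 0]], [[-3, 10, 10], [0, -1.0, 0]]]
8 rows; end [532.6 314.5 119.5 -40. ]
```

Request:
carry_out(targets=[[[-17, 4, 13], [0, -2.0, 0]], [[-36, 5, 25], [0, -3.8, 0]], [[-35, 5, 27], [0, -3.9, 0]], [[-32, 5, 29], [0, -3.8, 0]], [[-31, 5, 31], [0, -3.8, 0]], [[-28, 5, 34], [0, -3.9, 0]], [[-26, 6, 35], [0, -3.8, 0]], [[-3, 10, 10], [0, -1.0, 0]], [[0, 0, 0], [0, 0, 0]], [[0, 0, 0], [0, 0, 0]], [[0, 0, 0], [0, 0, 0]]])

```text
time_s: 20.1
tool_pos: [0.5326, 0.3126, 0.1193]
tool_rot: [-90.1, -0.0, -40.1]
force: [0.6, -1.1, -1.1]
grip_width: 0.0231
```

Run:
```python
from look import *
p,o=cur();print(np.round(p,1),o['tool_rot'],o['time_s'],o['grip_width'],o['force'],o['wrist_torque'])
A=env.read_camera("side");B=env.read_camera("top");cv2.imwrite("pics/sAraw.png",A[:,:,::-1])
g("pics/sA.png",A,250,70,110,110,5);g("pics/tA.png",B,285,232,70,72,8);g("pics/sB.png",A,262,215,80,60,9)
```

```text
[532.6 312.6 119.3 -40.1] [-9.00589277e+01 -2.20787630e-02 -4.01168320e+01] 20.1 0.023123848459215262 [ 0.56600314 -1.07499212 -1.11013463] [-0.06634346  0.04802651  0.01482751]
```

View pics/sA.png

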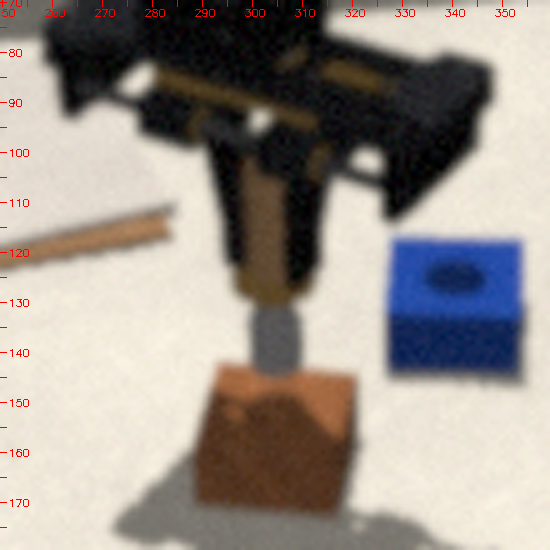

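View pics/tA.png

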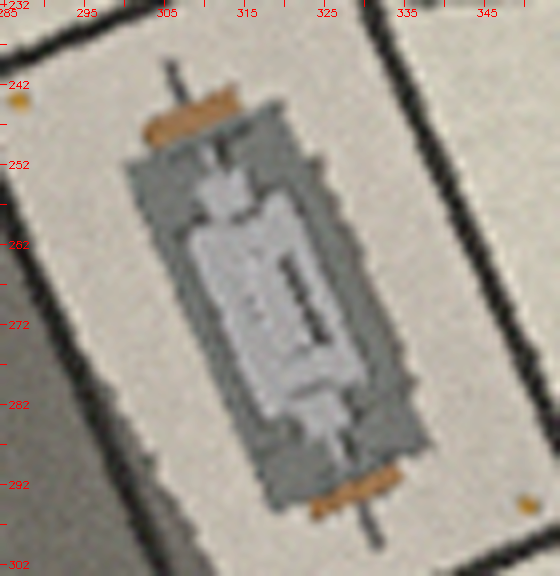

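View pics/sB.png

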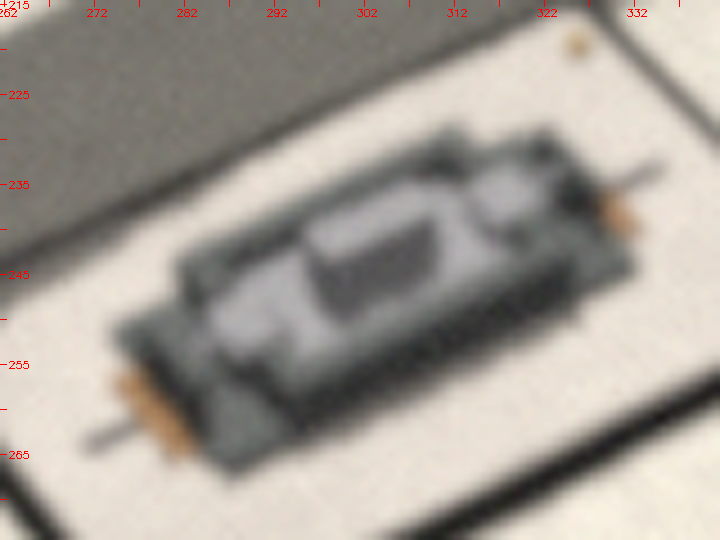

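Request:
carry_out(targets=[[[-0.4, 10, -0.3], [0, 0, 0]], [[0, 10, 0], [0, 0, 0]], [[0, 5, 0], [0, 0, 0]], [[0, 0, 0], [0, 0, 0]], [[0, 0, 0], [0, 0, 0]]])

```text
time_s: 20.7
tool_pos: [0.5318, 0.3146, 0.0943]
tool_rot: [-90.0, -0.0, -40.0]
force: [0.9, -0.4, -2.6]
grip_width: 0.0233
```

Request:
carry_out(targets=[[[0, 3, 0], [0, 0, 0]], [[0, 3, 0], [0, 0, 0]], [[0, 0, 0], [0, 0, 0]]])

```text
time_s: 21.0
tool_pos: [0.5316, 0.3146, 0.0881]
tool_rot: [-90.0, 0.0, -40.0]
force: [0.2, -0.4, -2.1]
grip_width: 0.0229
```

Request:
carry_out(targets=[[[0, 3, 0], [0, 0, 0]], [[0, 2, 0], [0, 0, 0]], [[0, 0, 0], [0, 0, 0]]])

```text
time_s: 21.3
tool_pos: [0.5316, 0.3146, 0.0832]
tool_rot: [-90.0, 0.0, -40.0]
force: [-0.3, 0.8, -0.1]
grip_width: 0.0234
```

Request:
carry_out(targets=[[[0, 3, 0], [0, 0, 0]], [[0, 3, 0], [0, 0, 0]], [[0, 0, 0], [0, 0, 0]]])

```text
time_s: 21.6
tool_pos: [0.5315, 0.3145, 0.0769]
tool_rot: [-90.1, 0.0, -40.0]
force: [-0.7, -0.9, -0.7]
grip_width: 0.0232
```

Request:
carry_out(targets=[[[0, 3, 0], [0, 0, 0]], [[0, 3, 0], [0, 0, 0]], [[0, 0, 0], [0, 0, 0]]])

```text
time_s: 21.9
tool_pos: [0.5315, 0.3145, 0.071]
tool_rot: [-90.0, 0.0, -40.0]
force: [0.1, 0.7, -0.6]
grip_width: 0.0229
```

Request:
carry_out(targets=[[[0, 3, 0], [0, 0, 0]], [[0, 2, 0], [0, 0, 0]], [[0, 0, 0], [0, 0, 0]]])

```text
time_s: 22.2
tool_pos: [0.5316, 0.3145, 0.0661]
tool_rot: [-90.0, 0.0, -40.0]
force: [-0.2, 0.1, -1.8]
grip_width: 0.023
```

Request:
carry_out(targets=[[[0, 1, 0], [0, 0, 0]], [[0, 0, 0], [0, 0, 0]]])

```text
time_s: 22.4
tool_pos: [0.5318, 0.3147, 0.0655]
tool_rot: [-90.0, 0.0, -40.0]
force: [0.8, 0.6, -1.2]
grip_width: 0.0229
```

Request:
carry_out(targets=[[[0, 1, 0], [0, 0, 0]], [[0, 0, 0], [0, 0, 0]]])

```text
time_s: 22.6
tool_pos: [0.5319, 0.3147, 0.0646]
tool_rot: [-90.0, -0.0, -40.0]
force: [-0.2, 0.3, -0.9]
grip_width: 0.0231
```

Request:
carry_out(targets=[[[0, 0.7, 0], [0, 0, 0]], [[0, 0, 0], [0, 0, 0]]])

```text
time_s: 22.8
tool_pos: [0.532, 0.3148, 0.0646]
tool_rot: [-90.0, 0.0, -40.0]
force: [-1.4, -0.5, 2.8]
grip_width: 0.0232
```

Request:
carry_out(targets=[[[0, 0.7, 0], [0, 0, 0]], [[0, 0, 0], [0, 0, 0]]])

```text
time_s: 23.0
tool_pos: [0.5321, 0.3149, 0.0645]
tool_rot: [-90.0, 0.0, -40.0]
force: [-4.1, -1.9, 8.1]
grip_width: 0.0234
```

Seated (64.6, same as at the grasp). I'll relieve the load, open and retreat upward.

Request:
carry_out(targets=[[[0, -0.8, 0], [0, 0, 0]], [[0, 0, 0], [0, 0, 0]]])

```text
time_s: 23.2
tool_pos: [0.5321, 0.3148, 0.0645]
tool_rot: [-90.0, -0.0, -40.0]
force: [-2.1, -0.2, 5.4]
grip_width: 0.0231
```

Request:
carry_out(targets=[[[0, 0, 0], [0, 0, 0]], [[0, 0, 0], [0, 0, 0]], [[0, 0, 0], [0, 0, 0]], [[0, 0, 0], [0, 0, 0]]], jaw=0.6)

```text
time_s: 23.6
tool_pos: [0.5318, 0.3146, 0.0636]
tool_rot: [-90.0, -0.0, -39.9]
force: [-0.9, -0.2, 0.1]
grip_width: 0.0464
```

Request:
carry_out(targets=[[[0, -15, 0], [0, 0, 0]], [[0, -30, 0], [0, 0, 0]], [[0, -40, 0], [0, 0, 0]], [[0, -45, 0], [0, 0, 0]], [[0, -20, -40], [0, 0, 0]], [[0, 0, -45], [0, 0, 0]], [[0, 0, -30], [0, 0, 0]], [[0, 0, 0], [0, 0, 0]], [[0, 0, 0], [0, 0, 0]]])

```text
time_s: 24.5
tool_pos: [0.4583, 0.2267, 0.2154]
tool_rot: [-89.8, 0.0, -40.0]
force: [-0.5, 0.4, 0.4]
grip_width: 0.0521
```

Run:
```python
from look import *
p,o=cur();print(np.round(p,1),o['tool_rot'],o['time_s'],o['grip_width'],o['force'])
A=env.read_camera("side");B=env.read_camera("top")
cv2.imwrite("pics/sFraw.png",A[:,:,::-1]);cv2.imwrite("pics/tFraw.png",B[:,:,::-1])
g("pics/sF.png",A,240,80,150,115,5)
```

```text
[458.3 226.7 215.4 -40. ] [-8.98197305e+01  2.77565160e-02 -3.99918864e+01] 24.5 0.05207412252374529 [-0.49332937  0.35490388  0.35141138]
```

View pics/sF.png

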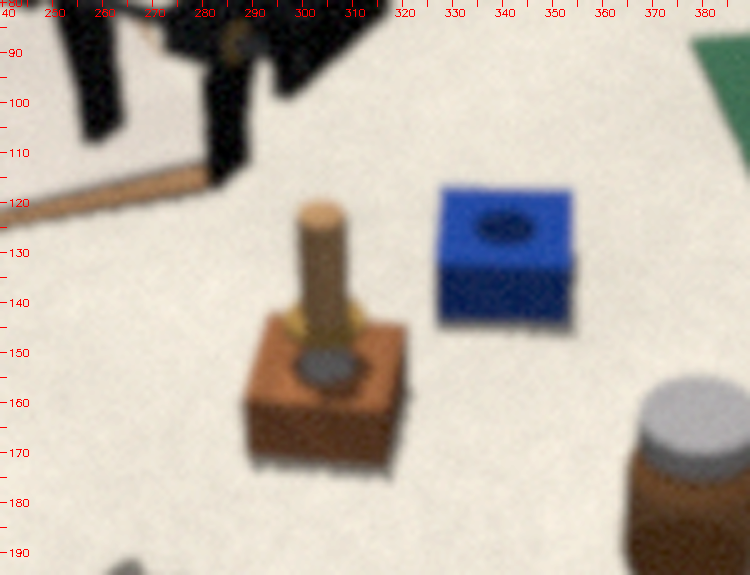

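View pics/tFraw.png

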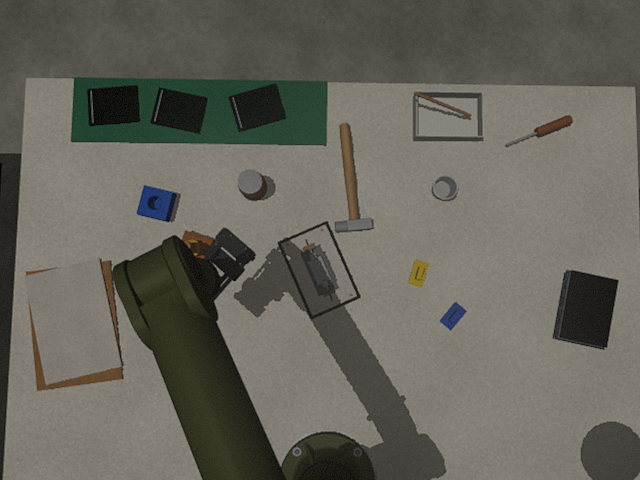

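View pics/sFraw.png

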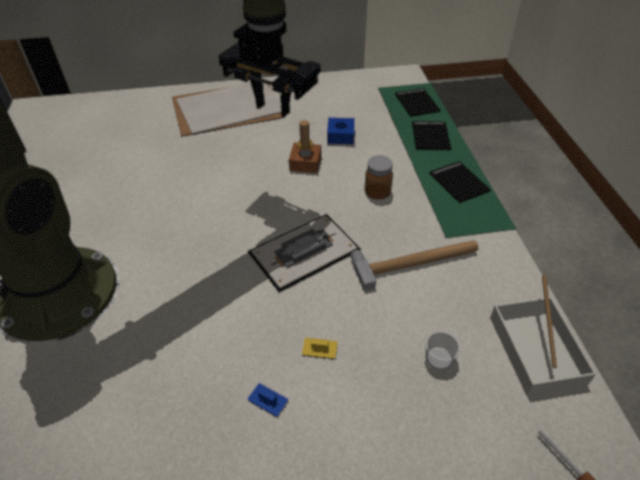

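Run:
```python
from cell import env
print(env.sign_off())
```

```text
the job is handed in; nothing more can be done
None
```

I laid the steel plate in the housing mouth, let go of it, and pressed it home with the pusher. I then put the pusher back upright in its wooden stand and handed the job in at about 24.6 s.

- **Seating:** While pressing, the wrist force climbed to about 17 N, then fell to 10 N as the catches snapped. It then rose on the rigid floor with no further travel; the highest reading was 26 N. Total travel from first contact was about 7.4 mm, as expected.
- **Catches:** In the last clear pictures, after pressing, both catches were back at their closed positions over the flange: top view (313,256) and (325,283), side view (288,250) and (317,236). I judged them from the pictures only, as the catch travel is not in the state. In the last pictures before hand-in the arm's shadow lay over the housing.
- **Pusher:** It reached the bottom of the hole at the same height at which I had picked it up. Its handle tip shows at the same pixel as at the start, side view (304,122). I opened the gripper and moved it clear.
- **Other things:** The jar, hammer, cup and the blue and yellow look-alikes show at the same pixels as before.

No check failed. The only disagreement was a 1 to 3 mm difference between camera measurements, which was within the slack and was settled by feeling for the mouth.

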